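Lay the large fuse in the empty test cradle

TASK

Take the large cartridge fuse lying on the bench mat and lay it lengthwise in the empty test cradle, with one metal end cap in each of the two V-shaped brass forks. Lower it until it is resting in the forks before you let go of it, and leave it lying there. Do not disturb the fuse that is already in the other cradle or the thinner fuse on the bench.

Things in the scene. Friction and masses are not known exactly. Their poses are not given: they have to be found in the camera images.
- fuse_center (a point): Centre of the large fuse to be moved: a round rod 127 mm long, 22 mm in diameter, white ceramic middle (21 mm thick, 67 mm long), a dark steel cap 30 mm long on each end, about 0.1 kg. It starts lying flat on the bench, free to roll, this point 11 mm up on its axis. x runs along the fuse; both ends are alike.
- cradle_seat (a point): Where the large fuse's centre lies once seated in the empty cradle, 45 mm above the bench. x runs along the cradle from fork to fork, z up. Fixed black base 150 x 50 x 10 mm; two forks, 8 mm thick, stand 48 mm either side of the middle, 88 mm free between; each a V of two brass plates at 45 degrees, 37 mm wide at the top, rims 48 mm and bottom 29 mm above the bench. A like cradle holds a fuse.
- loaded_center (a point): Centre of the other large fuse (127 mm long, 22 mm in diameter), which already lies in the second cradle, 45 mm above the bench; x runs along it. To be left where it is.
- thin_center (a point): Centre of the thinner fuse of the same make (85 mm long, 14 mm in diameter), lying on the bench, its centre 7 mm above the bench; x runs along it. To be left where it is.
Things that resemble listed ones, but are neither listed nor needed, are in the scene too. What is shaped like the part that bears fuse_center but turquoise is not meant.

How it is judged (in metres and radians):
On the way:
1. the large fuse rests in the empty cradle's forks while the gripper still holds it (x of fuse_center in the frame of cradle_seat between -0.02 and 0.02 m and y of fuse_center in the frame of cradle_seat between -0.01 and 0.01 m and z of fuse_center in the frame of cradle_seat between -0.005 and 0.01 m and contact force between fuse and cradle above 0.1 N and contact force between the fingers and fuse above 0.5 N), for 0.1 s.
At the end, for the whole second after the job is handed in: The large fuse lies at rest in the cradle that was empty: its centre within 15 mm of the middle lengthwise, 6 mm sideways, 5 mm in height, its axis within 0.17 rad of the cradle's. The fuse in the other cradle is within 20 mm, the thinner fuse within 40 mm, of its start (x of fuse_center in the frame of cradle_seat between -0.015 and 0.015 m and y of fuse_center in the frame of cradle_seat between -0.006 and 0.006 m and z of fuse_center in the frame of cradle_seat between -0.005 and 0.005 m and angle between the x axis of fuse_center and the x axis of cradle_seat, either way round below 0.17 rad and linear speed of fuse below 0.02 m/s and distance of loaded_center from where it was at the start of the episode below 0.02 m and distance of thin_center from where it was at the start of the episode below 0.04 m); the robot touches nothing.
It fails at once if the fuse in the other cradle is moved by more than 20 mm (distance of loaded_center from where it was at the start of the episode above 0.02 m).
It fails at once if the thinner fuse is moved by more than 40 mm (distance of thin_center from where it was at the start of the episode above 0.04 m).
It also fails if it takes over 43 s, if anything falls off the work surface, if the arm or the gripper's body presses on something with over 40 N, if the wrist force passes 120 N, or if a joint passes its speed limit or range.

ROBOT

A 6-joint arm with a two-finger parallel gripper is mounted at the origin on the work surface. World frame = base frame: x ahead of the robot, y to its left, z up, the work surface at z = 0. Lengths are in m, angles in degrees, forces in N, time in s.
With the tool pointing down it reaches from about 0.4 to 0.825 m from the base axis. Payload 7 kg.
Tool frame: the origin (TCP) lies midway between the tips of the shut fingers; the grasp point (between the pads) lies 19 mm behind it; z points along the fingers, x is the direction in which the jaws open and shut, and the axes are right-handed (so a half turn about z gives the same grasp; the last joint's range is limited). The gripper opens to 88 mm and grips with 3 to 60 N. Pads are 19 mm wide; open, the fingers measure 130 mm over their backs; the gripper's body (78 mm by 193 mm) begins 47 mm behind the grasp point.
Start: joints at [80.163, 20.546, 0.682, 0, -70.136, -16.507], TCP at [0.3, 0.605, 0.227] pointing down, gripper open.
Joint ranges: [-176.03, 176.03], [-82.01, 121.73], [-58.28, 71.71], [-173.87, 95.51], [-174.79, -0.11], [-173.66, 173.66]. Speed limits (degrees/s): [136.94, 136.94, 172.46, 180, 180, 180].

INTERFACE

Orientations are given as [roll, pitch, yaw] about the fixed x, y, z axes, in that order (R = Rz(yaw) Ry(pitch) Rx(roll)).
In Python, from plant import * gives the robot as it stands. The module is installed in compiled form; this text tells all that it offers.
- The arm moves only by the shell command python3 -m pendant 'ROWS' [OPENING]. ROWS is JSON, a list that holds one entry, the list of rows, each a list of 6 numbers: the shift along the world's x, y, z in mm, then the turn, a rotation vector about the world's x, y, z in degrees. A call has 1 to 10 rows; each row is the pose to reach, as a shift and turn from the pose commanded when the call began; what a row does not reach only later rows make up. A row lasts 1/8 s, in which the tool goes at most 62.5 mm and 10.7 degrees, less where a joint would pass 70% of its speed; a pose out of reach is approached as far as the arm can. A call with a gripper value outside its range is refused whole. OPENING is the closure, from -1 (fully open) to 1 (shut), set as the call begins (- or left out, the last holds). The fingers move at their own pace and stop on an object; the grip force is fixed at half the most. Time passes only in rows, so rows that repeat a pose let the fingers close. It gives the time, the measured TCP pose, the force and the opening at its end, in the units of the state.
- get_obs(): the state, without advancing time (a new reading comes with each control period).
- snapshot(name): name is "scene" or "side" or "wrist"; returns a dict with "pixels" (384x512x3 uint8, red, green, blue), "depth" (384x512 float32, m along the optical axis (not along the pixel's ray), 0 where there is no reading), "fx", "fy", "cx", "cy" (pixels), "dist" ([k1, k2, p1, p2, k3] as OpenCV has them; the pictures are not rectified), "pose" (4x4, takes a point from camera to world coordinates); the wrist camera has in their place "tool_from_camera" (4x4, takes a point from camera to tool coordinates, whose origin is the TCP and whose axes are the tool frame's). Camera axes: x right, y down, z forward; pixel columns grow to the right and rows downward; lengths in m; the calibration is good to about 2 mm. A picture is of the moment at which its call begins: read the wrist's pose just before it.
- close_job(): hands the job in, once; it reports no verdict.
The state is a dict: "clock": time; "joint_pos": joint angles; "qvel": joint speeds; "tau": joint torques, N m; "tool_pos": TCP position; "orientation": TCP orientation; "force": force on the tool from outside, world axes, zero at the start; "moment": the same for the moment, N m; "opening": finger opening in m.
Only numpy, scipy, OpenCV 4.12 (cv2) and the standard library are available. Lean on these libraries where they do the work, as an engineer would, in place of code of your own. Each camera call takes 0.05 s, during which the arm holds its last target. There are 200 camera calls.

## Working session

There is one attempt and no reset: what is moved stays moved. The work goes in short steps, Python scripts to look and compute and a shell command to move; the robot and the scene stay as the last step left them, time stands still between calls to the robot, and variables do not carry over. Pictures are saved under pics/ and viewed, about 8 in all and at most 12, crops included, and the job is handed in when it is done.

```bash
mkdir -p pics; cat > h.py <<'E'
from plant import *
import numpy as np, cv2
from scipy.spatial.transform import Rotation as R
def snap(n):
    o=get_obs(); s=snapshot(n)
    if n=="wrist":
        T=np.eye(4); T[:3,:3]=R.from_euler('xyz',o['orientation'],degrees=True).as_matrix(); T[:3,3]=o['tool_pos']
        s['pose']=T@np.array(s['tool_from_camera'])
    np.save(f'{n}.npy',s,allow_pickle=True); return s
def load(n): return np.load(f'{n}.npy',allow_pickle=True).item()
def ray(s,u,v):
    K=np.array([[s['fx'],0,s['cx']],[0,s['fy'],s['cy']],[0,0,1]])
    p=cv2.undistortPoints(np.array([[[u,v]]],float),K,np.array(s['dist'],float))[0,0]
    P=np.array(s['pose']); return P[:3,3],P[:3,:3]@np.array([p[0],p[1],1])
def atz(s,u,v,z):
    c,d=ray(s,u,v); return c+d*(z-c[2])/d[2]
def dep(s,u,v):
    c,d=ray(s,u,v); w=s['depth'][int(v)-1:int(v)+2,int(u)-1:int(u)+2]; w=w[w>0]
    return c+d*np.median(w) if w.size else None
def proj(s,p):
    K=np.array([[s['fx'],0,s['cx']],[0,s['fy'],s['cy']],[0,0,1]])
    W=np.linalg.inv(np.array(s['pose'])); q=W[:3,:3]@np.array(p)+W[:3,3]
    return cv2.projectPoints(q[None],np.zeros(3),np.zeros(3),K,np.array(s['dist'],float))[0][0,0]
def tri(obs):
    A=0;b=0
    for s,u,v in obs:
        c,d=ray(s,u,v); d=d/np.linalg.norm(d); M=np.eye(3)-np.outer(d,d); A=A+M; b=b+M@c
    return np.linalg.solve(A,b)
def save(s,n,box=None,k=1):
    im=s['pixels'][:,:,::-1]
    if box: im=im[box[1]:box[3],box[0]:box[2]]
    cv2.imwrite(f'pics/{n}.png',cv2.resize(im,None,fx=k,fy=k,interpolation=cv2.INTER_CUBIC))
E
python3 - <<'E'
from h import *
print(get_obs())
a=snap('scene');b=snap('side')
save(a,'scene1',k=1.5);save(b,'side1',k=1.5)
for s in (a,b): print(np.round(s['pose'],3),s['fx'])
E
```

```text
{'clock': 0.0, 'joint_pos': array([ 8.01640362e+01,  2.05920717e+01,  6.35086828e-01, -1.90126714e-02,
       -7.01363382e+01, -1.65083472e+01]), 'qvel': array([ 0.00037381,  0.03543747, -0.06572745, -0.06666509, -0.09250499,
        0.0948235 ]), 'tau': array([-1.52482065e-03, -5.82712448e+01,  2.93063629e+01,  6.99763566e+00,
        6.81553240e-03, -1.59062547e-04]), 'tool_pos': array([0.29934112, 0.60446219, 0.22562896]), 'orientation': array([-1.79990616e+02, -9.45551799e-02, -1.16350794e+02]), 'force': array([-0.67962597,  0.41883677,  0.43407485]), 'moment': array([-0.01526559,  0.0017534 , -0.0247949 ]), 'opening': 0.08760902431269213}
[[ 0.662  0.566 -0.492  1.035]
 [ 0.75  -0.513  0.418 -0.461]
 [-0.016 -0.645 -0.764  0.904]
 [ 0.     0.     0.     1.   ]] 435.45150377895254
[[ 0.989 -0.106  0.106  0.422]
 [-0.15  -0.657  0.739 -0.589]
 [-0.009 -0.746 -0.665  0.592]
 [ 0.     0.     0.     1.   ]] 347.6966863865397
```

View pics/scene1.png

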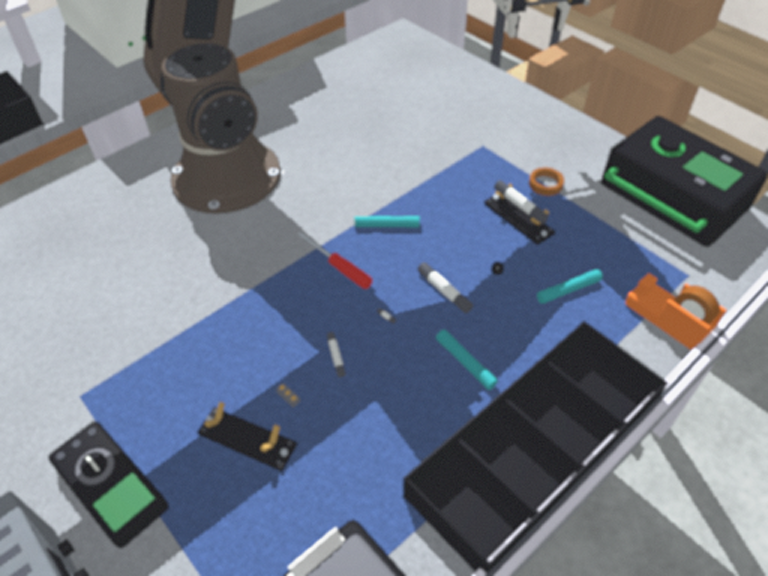

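View pics/side1.png

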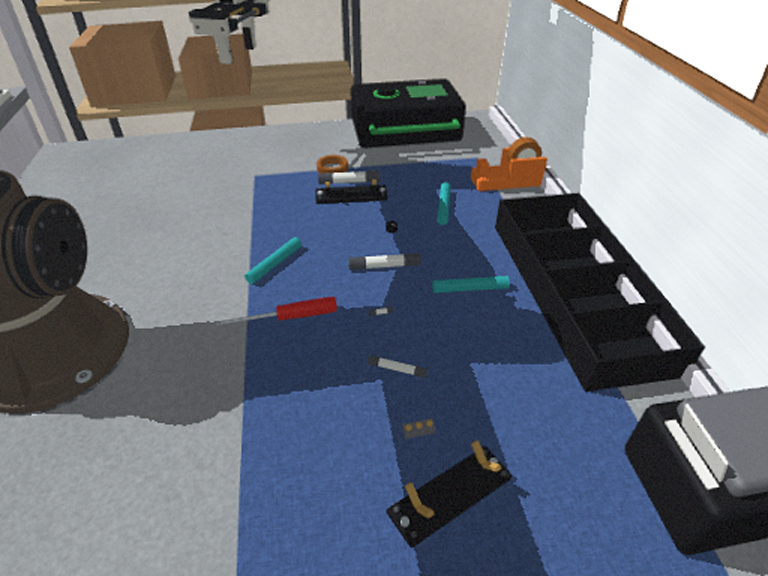

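The large white fuse with dark caps is at scene (444,286) and side (385,262) in the enlarged picture. The thin fuse is at scene (336,354). The three turquoise rods are decoys. The loaded cradle is at scene (520,210), and the empty cradle with two brass forks is at scene (248,440) and side (450,497). I'll confirm with an enlarged crop.

```bash
python3 - <<'E'
from h import *
a=load('scene');b=load('side')
def cr(s,x,y,w,h,W,H): return cv2.resize(s['pixels'][y:y+h,x:x+w,::-1],(W,H),interpolation=cv2.INTER_CUBIC)
# scale 6 fuse 66x50 -> 396x300
t=np.hstack([cr(a,262,165,66,50,396,300),cr(b,222,150,66,50,396,300)])
u=np.hstack([cr(a,126,262,80,60,400,300)[:, :396],cr(b,250,285,99,75,396,300)])
cv2.imwrite('pics/crop1.png',np.vstack([t,u]))
E
```

```text
(no output)
```

View pics/crop1.png

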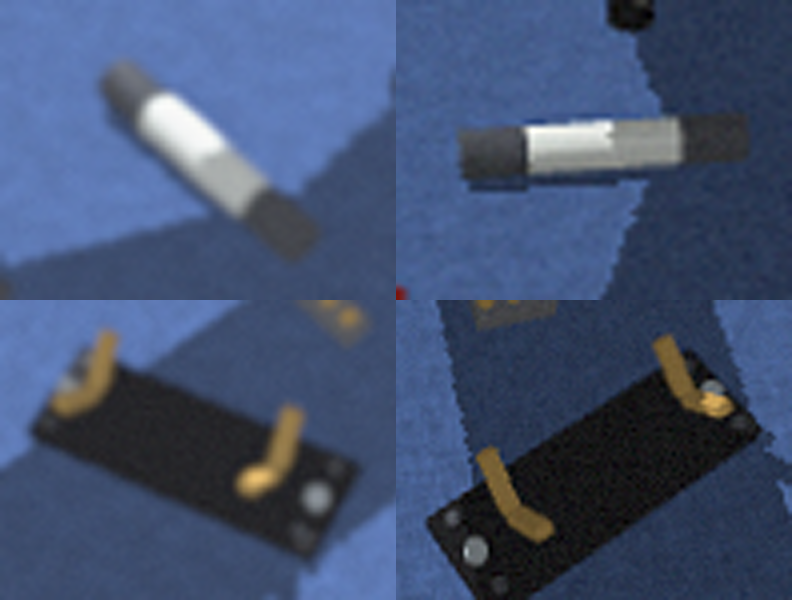

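The crop confirms the pick: the large white fuse has dark caps on both ends and lies alone on the mat. The cradle at lower left has two bare brass V forks. Next I'll triangulate.

```bash
cat > m1.py <<'E'
from h import *
a=load('scene');b=load('side')
A=lambda x,y:(a,262+x/6,165+y/6); B=lambda x,y:(b,222+(x-396)/6,150+y/6)
C=lambda x,y:(a,126+x/5,262+(y-300)/5); D=lambda x,y:(b,250+(x-396)/4,285+(y-300)/4)
P=dict(f0=(A(150,110),B(526,146)),f1=(A(252,201),B(683,143)),
 Lf=(C(107,335),D(487,453)),Ln=(C(60,405),D(547,530)),Rf=(C(293,408),D(664,341)),Rn=(C(245,487),D(725,405)))
r={}
for k,(p,q) in P.items():
    t=tri([p,q]); r[k]=t
    print(k,np.round(t*1000,1),np.round(proj(a,t)-p[1:],1),np.round(proj(b,t)-q[1:],1),[np.round(1000*dep(*x),0) if dep(*x) is not None else None for x in (p,q)])
f=(r['f0']+r['f1'])/2; d=r['f1']-r['f0']; print('fuse',f,np.degrees(np.arctan2(d[1],d[0])),np.linalg.norm(d))
L=(r['Lf']+r['Ln'])/2;Rr=(r['Rf']+r['Rn'])/2;d=Rr-L;print('cradle',(L+Rr)/2,np.degrees(np.arctan2(d[1],d[0])),np.linalg.norm(d))
E
python3 m1.py
```

```text
f0 [505.4 113.3  19.6] [-0.   0.1] [-0.1 -0.1] [array([506., 113.,  21.]), array([506., 113.,  19.])]
f1 [573.4 108.9  17.5] [-0.1  0.7] [-0.4 -0.6] [array([573., 109.,  20.]), array([574., 107.,  17.])]
Lf [ 495.9 -318.4   50.1] [ 0.2 -0.3] [0.2 0.4] [array([ 494., -318.,   46.]), array([ 496., -316.,   46.])]
Ln [ 512.7 -354.    50.9] [ 0.1 -0.2] [0.1 0.3] [array([ 511., -354.,   47.]), array([ 513., -351.,   46.])]
Rf [ 582.5 -278.    49.8] [-0.1  0.2] [-0.2 -0.2] [array([ 556., -267.,   -1.]), array([ 583., -277.,   47.])]
Rn [ 599.3 -314.4   51. ] [ 0.3 -0.6] [0.4 0.7] [array([ 598., -315.,   47.]), array([ 600., -311.,   47.])]
fuse [0.53937746 0.11111519 0.01852137] -3.6565902540943696 0.06812524108262338
cradle [ 0.54759775 -0.3161948   0.05045191] 24.8063550478344 0.09540573660917666
```

Two-view results agree with the text: the fuse centre is at about (539,111) mm with yaw −3.7°, and the cradle is at (548,−316) with yaw 24.8° and fork spacing 95 mm. I'll move above the fuse now.

```bash
python3 -m pendant '[[[14,-30,-2,0,0,1.4],[41,-84,-5,0,0,4],[67,-138,-8,0,0,6.4],[94,-192,-11,0,0,9],[120,-247,-14,0,0,11.4],[146,-301,-17,0,0,14],[173,-355,-20,0,0,16.4],[199,-409,-23,0,0,19],[226,-463,-25,0,0,21.4],[240,-493,-25,0,0,22.7]]]' -0.2
python3 -m pendant '[[[0,0,0,0,0,0],[0,0,0,0,0,0]]]'
python3 - <<'E'
from h import *
s=snap('wrist'); save(s,'wrist1',k=1.5)
print(np.round(s['pose'],3))
for d in (-1,0,1): 
  t=np.radians(-3.7); print(proj(s,[.539+d*.0335*np.cos(t),.111+d*.0335*np.sin(t),.011])*1.5)
E
```

```text
clock: 1.35
tool_pos: [0.5399, 0.1092, 0.2011]
orientation: [180.0, -0.0, -93.7]
force: [-0.3, 0.9, -0.6]
opening: 0.0524
clock: 1.6
tool_pos: [0.5393, 0.1118, 0.2013]
orientation: [180.0, -0.0, -93.7]
force: [-0.3, 0.1, 0.0]
opening: 0.0532
[[-0.065 -0.966 -0.25   0.606]
 [-0.998  0.063  0.016  0.108]
 [-0.     0.251 -0.968  0.36 ]
 [ 0.     0.     0.     1.   ]]
[386.76849924 303.513384  ]
[386.78888805 261.21712863]
[386.8107873  216.83538551]
```

View pics/wrist1.png

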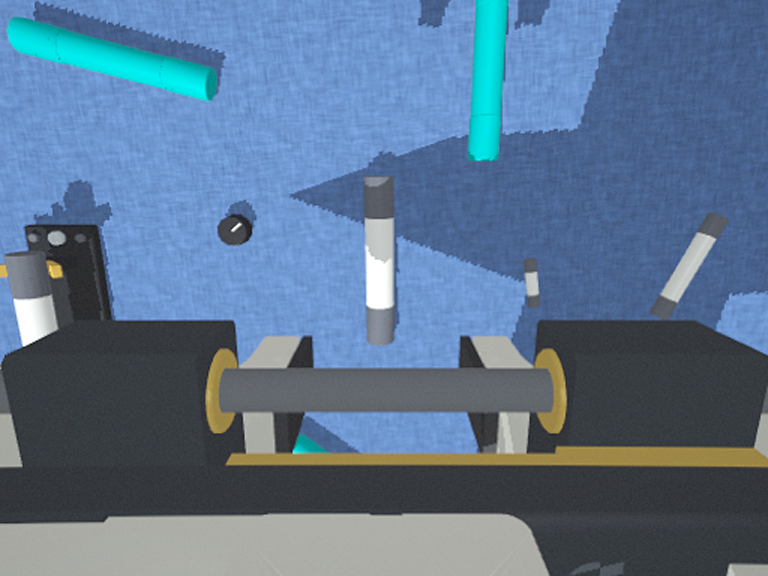

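The wrist view shows the fuse upright in the picture, with ceramic from (379.5,217) to (379.5,307). My estimate predicted x=386.8, so it is a few mm off sideways.

```bash
python3 - <<'E'
from h import *
s=load('wrist');a=load('scene');b=load('side')
p=[atz(s,379.5/1.5,v/1.5,.011)*1000 for v in (217,307)]
print(p,(p[0]+p[1])/2, s['fx'])
# capsized bodies' depth profile across fuse
c=proj(s,[.539,.111,.02]); print(np.round(s['depth'][int(262/1.5),240:266],4))
print(tri([(a,262+201/6,165+155.5/6),(s,253,175)])*1000,tri([(b,222+208.5/6,150+144.5/6),(s,253,175)])*1000)
E
```

```text
[array([572.66092455, 114.26623223,  11.        ]), array([503.11088759, 119.00705853,  11.        ])] [537.88590607 116.63664538  11.        ] 310.5823376841119
[0.3639 0.3644 0.3657 0.3655 0.3493 0.3477 0.3462 0.3457 0.3443 0.3445
 0.3436 0.3424 0.3435 0.3432 0.344  0.3438 0.3446 0.3439 0.348  0.3481
 0.3488 0.3524 0.3647 0.3647 0.3657 0.3638]
[537.65984721 115.83002081  13.76950107] [539.78184601 116.23834343  13.52428853]
```

```bash
python3 -m pendant '[[[-1,4.5,-20,0,0,0],[-1,4.5,-60,0,0,0],[-1,4.5,-100,0,0,0],[-1,4.5,-140,0,0,0],[-1,4.5,-165,0,0,0],[-1,4.5,-180,0,0,0],[-1,4.5,-190,0,0,0],[-1,4.5,-195,0,0,0],[-1,4.5,-197,0,0,0],[-1,4.5,-197,0,0,0]]]'
python3 -m pendant '[[[0,0,0,0,0,0],[0,0,0,0,0,0],[0,0,0,0,0,0],[0,0,0,0,0,0],[0,0,0,0,0,0],[0,0,0,0,0,0]]]' 1
```

```text
clock: 2.9
tool_pos: [0.5388, 0.1165, 0.005]
orientation: [-180.0, 0.0, -93.6]
force: [-0.4, 0.1, 0.6]
opening: 0.0528
clock: 3.65
tool_pos: [0.5386, 0.1164, 0.0046]
orientation: [-180.0, 0.0, -93.6]
force: [0.0, -0.6, 0.7]
opening: 0.0198
```

```bash
python3 -m pendant '[[[0,0,10,0,0,0],[0,0,35,0,0,0],[0,0,75,0,0,0],[0,-15,115,0,0,2],[-2,-50,145,0,0,5],[-4,-95,165,0,0,9],[-6,-145,180,0,0,13],[-9,-200,185,0,0,17],[-11,-255,185,0,0,20],[-13,-305,185,0,0,24]]]'
python3 -m pendant '[[[-1,-35,0,0,0,2],[-3,-60,0,0,0,4],[-3,-73,0,0,0,4.4],[-3,-73,0,0,0,4.4],[-3,-73,0,0,0,4.4]]]'
python3 - <<'E'
from h import *
s=snap('wrist'); save(s,'wrist2',k=1.5)
o=get_obs();print(o['tool_pos'],o['orientation'])
for n,p in dict(Lf=[495.9,-318.4,48],Ln=[512.7,-354,48],Rf=[582.5,-278,48],Rn=[599.3,-314.4,48]).items(): print(n,proj(s,np.array(p)/1000)*1.5)
E
```

```text
clock: 4.9
tool_pos: [0.525, -0.1904, 0.1903]
orientation: [-180.0, -0.0, -69.5]
force: [0.3, 0.6, -1.3]
opening: 0.0199
clock: 5.52
tool_pos: [0.5225, -0.261, 0.1897]
orientation: [-180.0, 0.0, -65.2]
force: [-0.5, 0.9, -0.8]
opening: 0.0198
[ 0.52262039 -0.2608843   0.1897087 ] [-1.79989853e+02  4.84719730e-03 -6.52184750e+01]
Lf [445.59506477 343.71699971]
Ln [503.15621289 343.273125  ]
Rf [449.75085891 202.11726978]
Rn [513.13257345 201.96238008]
```

View pics/wrist2.png

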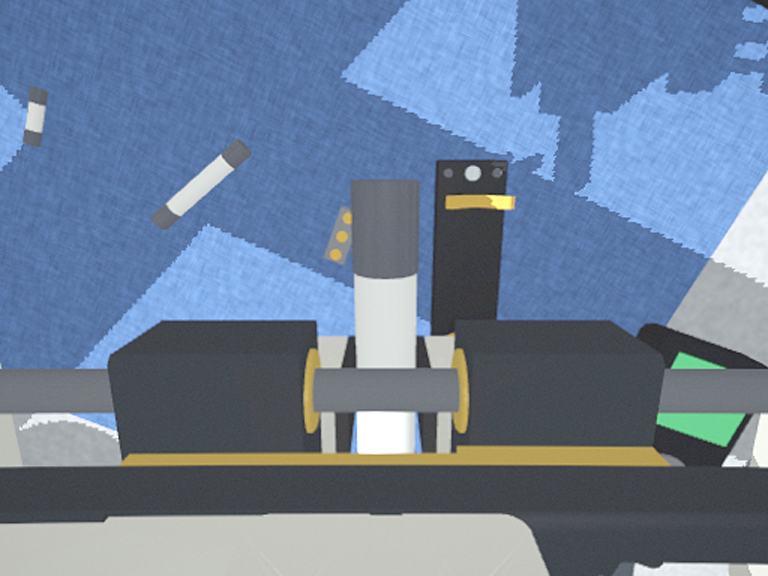

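The wrist view shows the held fuse with its end at (385,180) and the cap joint at (385,275). The right fork spans x=445–516 at y=202, and its mid 480.5 compares with 481.4 predicted, so the agreement is good. Next I'll work out the placing shift.

```bash
python3 - <<'E'
from h import *
s=load('wrist');o=get_obs();z=o['tool_pos'][2]+.007
yaw=np.radians(24.8);ex=np.array([np.cos(yaw),np.sin(yaw),0]);ey=np.array([-ex[1],ex[0],0])
e=atz(s,385.2/1.5,180/1.5,z+.0)   # end top silhouettes
j=atz(s,385.2/1.5,275/1.5,z+.011)
d=e-j;print('yaw from image',np.degrees(np.arctan2(d[1],d[0])))
T=o['tool_pos']
for n,p,h in(('end',e,.0635),('joint',j,.0335)): print(n,'fuse ctr rel tcp along',((p-T)@ex-h)*1e3,'across',(p-T)@ey*1e3)
# cradle fork R from wrist
c=(atz(s,445/1.5,202/1.5,.048)+atz(s,516/1.5,202/1.5,.048))/2; print('R fork mid',c*1e3, 'seat',(c-ex*.048)*1e3)
# base centreline
p=atz(s,472.3/1.5,160/1.5,.01);q=atz(s,464.5/1.5,332/1.5,.01);d=p-q;print('base yaw',np.degrees(np.arctan2(d[1],d[0])),'end mid->ctr',(p-ex*.075)*1e3)
E
```

```text
yaw from image 24.74024973736951
end fuse ctr rel tcp along 0.2938849489676487 across 0.13193764466513677
joint fuse ctr rel tcp along 1.957347701216021 across 0.1614880962122199
R fork mid [ 590.67100453 -295.64438402   48.        ] seat [ 547.09768556 -315.77808397   48.        ]
base yaw 24.740698404060783 end mid->ctr [ 546.68916752 -316.43159816   10.        ]
```

```bash
python3 -m pendant '[[[5,-12,-10,0,0,0],[14,-33,-30,0,0,0],[21,-49,-60,0,0,0],[23.6,-55.5,-90,0,0,0],[23.6,-55.5,-112,0,0,0],[23.6,-55.5,-125,0,0,0],[23.6,-55.5,-130,0,0,0],[23.6,-55.5,-130,0,0,0],[23.6,-55.5,-130,0,0,0]]]'
python3 - <<'E'
from h import *
o=get_obs();print(o['tool_pos'],o['orientation'],o['force'])
a=snap('scene');b=snap('side')
def cr(s,x,y,w,h): return cv2.resize(s['pixels'][y:y+h,x:x+w,::-1],(396,300),interpolation=cv2.INTER_CUBIC)
cv2.imwrite('pics/pre.png',np.hstack([cr(a,116,247,99,75),cr(b,250,270,99,75)]))
E
```

```text
clock: 6.7
tool_pos: [0.5468, -0.3172, 0.0606]
orientation: [-179.9, -0.1, -65.2]
force: [0.2, -0.1, -0.9]
opening: 0.02
[ 0.54682014 -0.31722445  0.06059765] [-1.79929703e+02 -6.53285493e-02 -6.52219023e+01] [ 0.17913121 -0.07917921 -0.91111482]
```

View pics/pre.png

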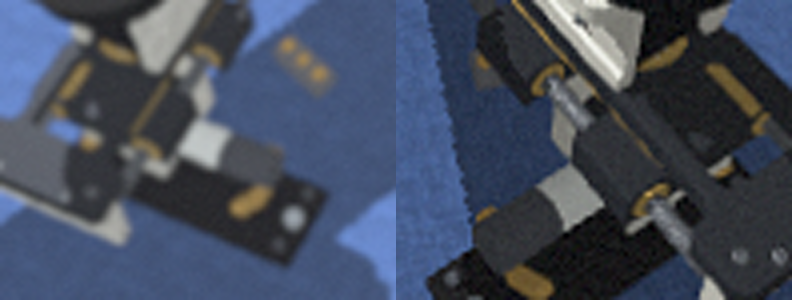

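The fuse hangs in line above the forks, with brass visible either side of the caps. I'll lower it slowly and watch the force.

```bash
python3 -m pendant '[[[0,0,-5,0,0,0],[0,0,-10,0,0,0],[0,0,-14,0,0,0],[0,0,-17,0,0,0],[0,0,-19,0,0,0],[0,0,-19,0,0,0],[0,0,-19,0,0,0]]]'
python3 -m pendant '[[[0,0,-1,0,0,0],[0,0,-2,0,0,0],[0,0,-2,0,0,0],[0,0,-2,0,0,0]]]'
```

```text
clock: 7.68
tool_pos: [0.5462, -0.3172, 0.0407]
orientation: [-180.0, -0.0, -65.2]
force: [0.0, -0.6, -1.6]
opening: 0.0202
clock: 8.18
tool_pos: [0.5463, -0.3171, 0.0394]
orientation: [-180.0, -0.0, -65.2]
force: [-1.3, 2.3, 5.9]
opening: 0.0198
```

```bash
python3 -m pendant '[[[-0.3,0.6,-0.5,0,0,0],[-0.3,0.6,-1,0,0,0],[-0.3,0.6,-1,0,0,0],[-0.3,0.6,-1,0,0,0],[-0.3,0.6,-1,0,0,0]]]'
```

```text
clock: 8.8
tool_pos: [0.5462, -0.3166, 0.0388]
orientation: [-180.0, -0.0, -65.2]
force: [-2.7, 2.6, 9.5]
opening: 0.0201
```

Clear contact, about 10 N up, with the grip still held. I'll release and retreat.

```bash
python3 -m pendant '[[[0,0,0,0,0,0],[0,0,0,0,0,0],[0,0,0,0,0,0],[0,0,0,0,0,0],[0,0,0,0,0,0]]]' -0.2
python3 -m pendant '[[[0,0,4,0,0,0],[0,0,14,0,0,0],[0,0,30,0,0,0],[0,0,60,0,0,0],[0,0,100,0,0,0],[0,0,140,0,0,0],[0,0,165,0,0,0],[0,0,172,0,0,0],[0,0,172,0,0,0]]]'
python3 - <<'E'
from h import *
s=snap('wrist');a=snap('scene');b=snap('side')
t=cv2.resize(s['pixels'][90:240,170:368,::-1],(792,600)); 
def cr(s,x,y,w,h): return cv2.resize(s['pixels'][y:y+h,x:x+w,::-1],(396,300),interpolation=cv2.INTER_CUBIC)
cv2.imwrite('pics/post.png',np.vstack([np.hstack([cr(a,116,247,99,75),cr(b,250,270,99,75)]),np.hstack([cr(s,160,90,198,150),cr(a,195,110,198,150)])]))
seat=np.array([.5471,-.316,.045]);y=np.radians(24.8);ex=np.array([np.cos(y),np.sin(y),0])
for d in(-.0635,-.0335,0,.0335,.0635): print(d,((proj(s,seat+d*ex)-[160,90])*2).round(0)+[0,300],((proj(a,seat+d*ex)-[116,247])*4).round(0),((proj(b,seat+d*ex)-[250,270])*4+[396,0]).round(0))
E
```

```text
clock: 9.43
tool_pos: [0.5458, -0.3165, 0.0375]
orientation: [180.0, 0.0, -65.2]
force: [0.2, 0.0, 0.5]
opening: 0.0522
clock: 10.55
tool_pos: [0.5458, -0.3165, 0.2101]
orientation: [-179.9, -0.0, -65.3]
force: [0.6, 0.6, -0.3]
opening: 0.0526
-0.0635 [195. 587.] [ 86. 109.] [484. 279.]
-0.0335 [195. 535.] [131. 128.] [543. 240.]
0 [194. 475.] [182. 149.] [606. 197.]
0.0335 [194. 411.] [234. 171.] [667. 156.]
0.0635 [194. 351.] [282. 191.] [718. 121.]
```

View pics/post.png

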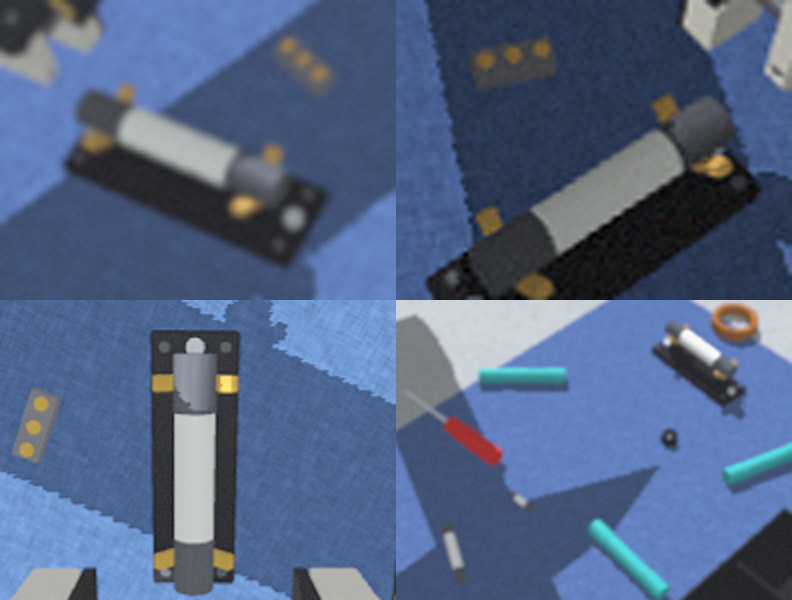

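The fuse lies centred and level in both forks. Its ceramic joints are at wrist-crop y of about 413 and 541, against 411 and 535 predicted, so it is within about 3 mm lengthwise. The thin fuse and the loaded cradle look unchanged, and the gripper is clear.

```bash
python3 -c "
from plant import *
print(close_job())"
```

```text
the job is handed in; nothing more can be done
None
```

The large fuse is lying in the cradle that was empty, one end cap in each brass fork, and I handed the job in at about 10.6 s of the 43 s allowed. No verdict was reported back.

- **Pick:** I found the large white fuse and the empty cradle in the scene and side pictures, then checked both with the wrist camera. That check moved the fuse's sideways position by about 5 mm; the cradle agreed to about 1 mm. I gripped the fuse on its ceramic middle.
- **Placing:** I lowered it until the forks pushed back with about 10 N while it was still gripped, then opened the fingers and moved straight up.
- **Last checks:** The final pictures show the fuse in both forks and in line with the cradle. It sits within about 3 mm of the middle lengthwise and shows no visible sideways offset. The arm's force reading was near zero after it moved clear.
- **Other fuses:** The thin fuse and the one in the other cradle look unmoved. I judged that by eye and did not measure it.

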